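# Set a tablet strip for cutting on the desk trimmer

## Robot

A 6-joint arm with a two-finger parallel gripper is mounted at the origin on a cart in front of the work surface, level with it; the furniture and walls round the work are solid. World frame = base frame: x ahead of the robot, y to its left, z up, the work surface at z = 0. Lengths are in mm, angles in rad, forces in N, time in s.
With the tool pointing down it reaches from about 275 to 750 mm from the base axis. Payload 10.2 kg.
Tool frame: the origin (TCP) lies between the finger pads; the fingertips stand manip.nose_length ahead of it and the grasp point (between the pads) lies 2 mm behind it (manip.nose_length is the distance from the TCP to the fingertips, in mm); y points along the fingers, x is the direction in which the jaws open and shut, and the axes are right-handed (so a half turn about y gives the same grasp; the last joint's range is limited). The gripper opens to 88 mm and grips with 3 to 60 N. Pads are 18 mm wide; open, the fingers measure 123 mm over their backs; the gripper's body (75 mm by 187 mm) begins 45 mm behind the grasp point.
Start: joints at [-1.35, 0.313, 1.498, -0, 1.331, -0.223], TCP at [225.41, -474.154, 255.72] pointing down, gripper open.
Joint ranges: [-2.94, 2.94], [-0.97, 2.17], [0.19, 2.56], [-1.23, 4.37], [0.02, 3.11], [-2.88, 2.88]. Speed limits (rad/s): [2.39, 2.39, 3.01, 3.14, 3.14, 3.14].

## Interface

Orientations are given as a rotation vector (axis times angle).
In Python, from workcell import manip gives the robot as it stands.
- The arm moves only by the shell command python3 -m pendant 'ROWS' [FORCE]. ROWS is JSON, a list of rows, each a list of 3 entries, a list of its own where there are three numbers: the gripper command: -1 is fully open, 1 is shut, values between are in proportion, then the shift along the world's x, y, z in cm, then the turn, a rotation vector about the world's x, y, z in degrees. In form: [[jaw, [dx, dy, dz], [rx, ry, rz]], ...]. A call has exactly 5 rows; each row shifts and turns the commanded pose from where the row before left it; what a row does not reach is not made up. A row lasts 1/8 s, in which the tool goes at most 62.5 mm and 10.7 degrees, less where a joint would pass 70% of its speed; a pose out of reach is approached as far as the arm can. A call is refused whole if a number of a shift passes 6.25 or a number of a turn 10.7, either way. A call with a gripper value outside its range is refused whole. The fingers move at their own pace and stop on an object; FORCE is the grip in N (left out, the last holds). Time passes only in rows, so rows that do not move let the fingers close, or fill a call up. It gives the time, the measured TCP pose, the force and the opening at its end, in the units of the state.
- manip.sense(): the state, without advancing time (a new reading comes with each control period).
- manip.snapshot(name): name is "scene" or "top" or "wrist"; returns a dict with "color" (480x640x3 uint8, red, green, blue), "intrinsics" (3x3 intrinsics, pixels), "extrinsics" (4x4, takes a point from camera to world coordinates). Camera axes: x right, y up, looking along -z (the intrinsics and any distortion apply to the point x, -y, -z); pixel columns grow to the right and rows downward; lengths in mm; the calibration is good to about 2 mm. A picture is of the moment at which its call begins. There is no depth.
- manip.sign_off(): hands the job in, once; it reports no verdict.
The state is a dict: "time_s": time; "joints": joint angles; "qvel": joint speeds; "tau": joint torques, N m; "ee_pos": TCP position; "eef_rot": TCP orientation; "ft_force": force on the tool from outside, world axes, zero at the start; "moment": the same for the moment, N m; "opening": finger opening in mm.
Only numpy, scipy, OpenCV 4.12 (cv2) and the standard library are available. Lean on these libraries where they do the work, as an engineer would, in place of code of your own. Each camera call takes 0.05 s, during which the arm holds its last target.

## Task

Four tablets are to be cut off the strip that lies loose on the trimmer's bed. Without picking it up, push it with the fingertips until its long side lies flush along the fence and exactly two of its five rows of tablets stick out past the steel cutting edge, under the raised clamp rail, with the edge midway between the second and third rows. Then press the clamp rail down onto the strip and finish while still holding the rail down, so that the strip stays clamped for the cut; leave the pen, bottle, tube and cartons alone.

Things in the scene. Friction and masses are not known exactly. Their poses are not given: they have to be found in the camera images.
- trimmer: Grey desk trimmer fixed on the table; its place and yaw vary. Origin: table height, centre; x points away from the operator, y left. Flat bed, top 22 mm above the table, x -100..118, y -130..130 mm. Along its far side an aluminium fence: near face at x = +60 mm, 8 mm above the bed, full bed length. The bed's right end, y = -130 mm, is the straight steel cutting edge, free air beyond it.
- corner (a point): Point on the bed's top where the near face of the fence meets the cutting edge (trimmer x = +60, y = -130, z = 22 mm). A strip that lies against the fence and sticks out passes beside this point.
- strip: Flat blister strip of ten tablets, 39 x 78 x 5 mm, 12-20 g, lying loose on the bed. Origin: centre of its underside; y along the 78 mm length, x across, z up. Five rows of two tablets, pitch 14.5 mm, the third row at mid-length: the line midway between second and third rows is 32 mm from the end. Slides with ordinary friction; tips off if over half its length passes the edge.
- rail: Clamp rail: aluminium bar with a clear sprung foot under it, along x over the bed just inside the cutting edge (trimmer y -128..-102 mm), moves only up and down, 14 mm. Origin: trimmer x 0, y -115 mm, bed height when up. Up: foot 12 mm, bar top 38 mm above the bed. After 7 mm, about 5 N, the foot meets the strip; 8-12 N clamps; it springs back. Cutter head, 63 mm above bed, at its far end.
- rail_pad (a point): Centre of the top of the black rubber press pad on the rail, 56 x 20 mm, long in the trimmer's x, centre at trimmer x -30 mm, y -115 mm; 64 mm above the table while the rail is up, 57 mm when the foot meets the strip, 50 mm at the stop; press it to about 53 mm.
- pen: Black ball pen, 140 mm long, 11 mm thick, lying on the ledge behind the fence; bystander. Origin: centre of its underside.
- bottle: White screw-cap tablet bottle, 43 mm across, 77 mm high, on the table left of the trimmer; bystander. Origin: centre of its underside.
- carton: White medicine carton with a dark red edge, 45 x 100 x 30 mm, on the table left of the trimmer; bystander. Origin: centre of its underside.
- tube: Small cream tube, 24 x 76 x 24 mm, on the table at the front right; bystander. Origin: centre of its underside.
- carton_far: Small medicine carton, 50 x 75 x 22 mm, on the table at the front right; bystander. Origin: centre of its underside.
Things that resemble listed ones, but are neither listed nor needed, are in the scene too. What is shaped like the strip but blue or brown is not meant.

How it is judged:
By the outcome, as a careful person would: the job done as asked, in the order asked, and still so for the second after the job is handed in, while the arm keeps its last pose, push and grip.
It also fails if it takes over 58 s, if anything falls off the work surface, if the arm or the gripper's body presses on something with over 40 N, if the wrist force passes 120 N, or if a joint passes its speed limit or range.

## Working session

There is one attempt and no reset: what is moved stays moved. The work goes in short steps, Python scripts to look and compute and a shell command to move; the robot and the scene stay as the last step left them, time stands still between calls to the robot, and variables do not carry over. Pictures are saved under pics/ and viewed, and the job is handed in when it is done.

```bash
mkdir -p pics; ls; python3 - <<'E'
from workcell import manip
import cv2
print(manip.sense()); print(manip.nose_length)
for n in ["scene","top","wrist"]:
    s=manip.snapshot(n); cv2.imwrite(f"pics/{n}0.png",s["color"][:,:,::-1]); print(n,s["intrinsics"],s["extrinsics"],[k for k in s])
E
```

```text
pics
{'time_s': 0.0, 'joints': array([-1.35040606e+00,  3.13430473e-01,  1.49845643e+00, -3.36600825e-05,
        1.33099827e+00, -2.23387788e-01]), 'qvel': array([-1.11156037e-03, -6.52646739e-05,  6.96572381e-04, -8.29742910e-04,
       -1.13264333e-04, -1.23673280e-03]), 'tau': array([-1.96555998e-04, -4.02212405e+01, -2.52268678e+01,  6.94179232e-02,
        3.53022083e-02, -1.16623978e-04]), 'ee_pos': array([ 225.34623282, -473.91671873,  255.16376731]), 'eef_rot': array([-1.38614806,  0.87705817, -0.87552309]), 'ft_force': array([-0.31027106, -0.24028509, -0.01572096]), 'moment': array([-0.02242312,  0.04450628,  0.01174089]), 'opening': 87.88709329931301}
17.0
scene [[452.06555353   0.         313.10346096]
 [  0.         452.06555353 241.87401961]
 [  0.           0.           1.        ]] [[-4.65141361e-03 -7.11803977e-01  7.02362772e-01  1.35304562e+03]
 [ 9.99978003e-01 -6.63203251e-03 -9.88033903e-05  2.66386849e+01]
 [ 4.72842138e-03  7.02346862e-01  7.11819168e-01  9.15208357e+02]
 [ 0.00000000e+00  0.00000000e+00  0.00000000e+00  1.00000000e+00]] ['color', 'intrinsics'
[... 193 characters left out ...]
-01  3.52357008e+02]
 [-9.99389186e-01  2.73885904e-02  2.17053165e-02  3.92209210e+01]
 [ 2.61911586e-02  1.75822732e-01  9.84073366e-01  1.14808141e+03]
 [ 0.00000000e+00  0.00000000e+00  0.00000000e+00  1.00000000e+00]] ['color', 'intrinsics', 'extrinsics']
wrist [[398.55283323   0.         316.92883958]
 [  0.         398.55283323 231.91587345]
 [  0.           0.           1.        ]] [[ 4.30034602e-01  8.61070521e-01  2.71344430e-01  2.95363425e+02]
 [-9.02811835e-01  4.10489693e-01  1.28175671e-01 -4.40643945e+02]
 [-1.01580008e-03 -3.00092936e-01  9.53909429e-01  3.84803985e+02]
 [ 0.00000000e+00  0.00000000e+00  0.00000000e+00  1.00000000e+00]] ['color', 'intrinsics', 'extrinsics']
```

View pics/top0.png

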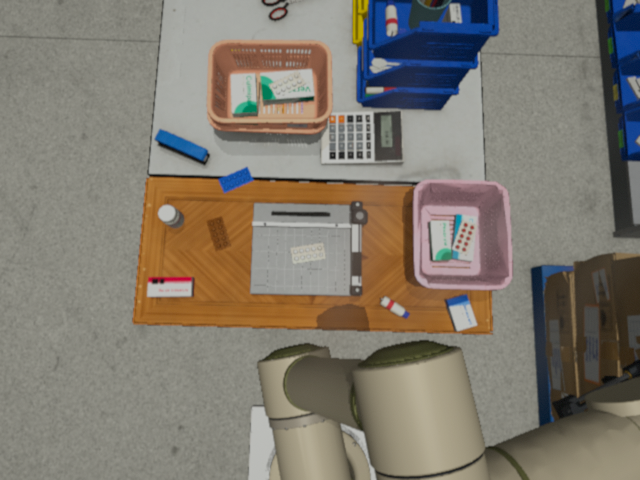

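View pics/scene0.png

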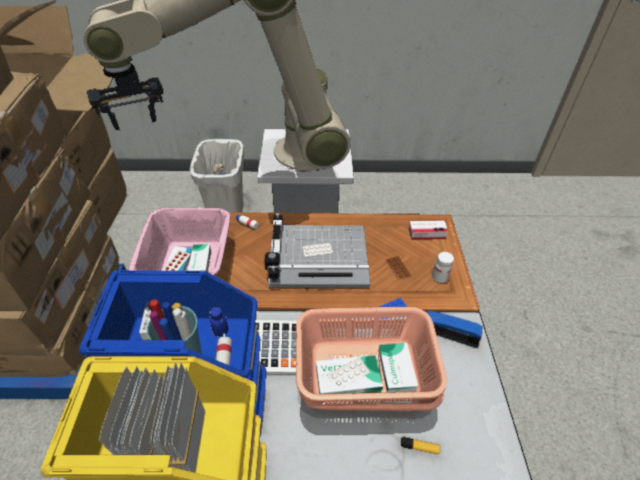

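View pics/wrist0.png

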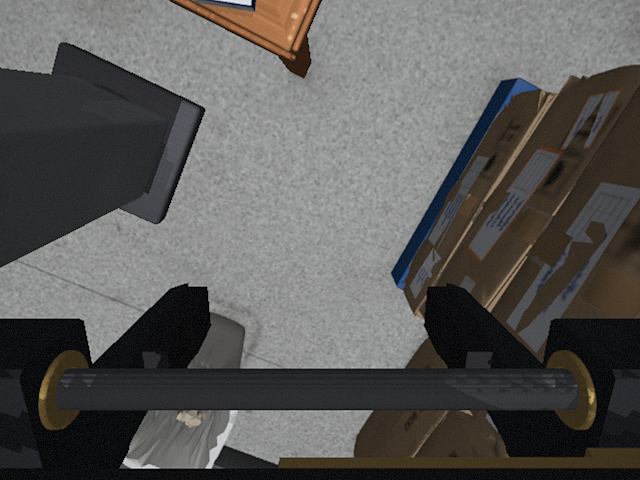

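```bash
cat > h.py <<'E'
import numpy as np, cv2
from workcell import manip
def proj(s,P):
    E=np.array(s["extrinsics"]);K=s["intrinsics"]
    P=np.atleast_2d(P).astype(float); c=(P-E[:3,3])@E[:3,:3]
    c=c*[1,-1,-1]; u=c@K.T; return u[:,:2]/u[:,2:]
def unproj(s,px,z):
    E=np.array(s["extrinsics"]);K=s["intrinsics"]
    px=np.atleast_2d(px).astype(float)
    d=np.c_[px,np.ones(len(px))]@np.linalg.inv(K).T*[1,-1,-1]; d=d@E[:3,:3].T
    t=(z-E[2,3])/d[:,2]; return E[:3,3]+d*t[:,None]
def crop(s,box,name,k,draw=()):
    x0,y0,x1,y1=box; im=s["color"][y0:y1,x0:x1,::-1]
    im=cv2.resize(im,None,fx=k,fy=k,interpolation=cv2.INTER_CUBIC)
    for pts,col in draw:
        q=((np.array(pts)-[x0-.5,y0-.5])*k).astype(int)
        cv2.polylines(im,[q.reshape(-1,1,2)],False,col,1)
    cv2.imwrite(name,im)
def tw(pose,P):
    x,y,a=pose; P=np.atleast_2d(P).astype(float)
    c,s=np.cos(a),np.sin(a)
    return np.c_[x+c*P[:,0]-s*P[:,1],y+s*P[:,0]+c*P[:,1],P[:,2]]
E
python3 - <<'E'
from h import *
s=manip.snapshot("top"); crop(s,(240,190,380,305),"pics/top1.png",5.7)
print(unproj(s,[[252,204],[351,204],[252,296],[351,296],[308,253]],22))
s=manip.snapshot("scene"); crop(s,(255,205,385,295),"pics/scene1.png",6)
E
```

```text
[[618.45211607 178.5627328   22.        ]
 [625.46778145 -59.75324415  22.        ]
 [399.26967291 168.05976744  22.        ]
 [404.87128498 -62.31765429  22.        ]
 [503.38570077  40.81801925  22.        ]]
```

View pics/top1.png

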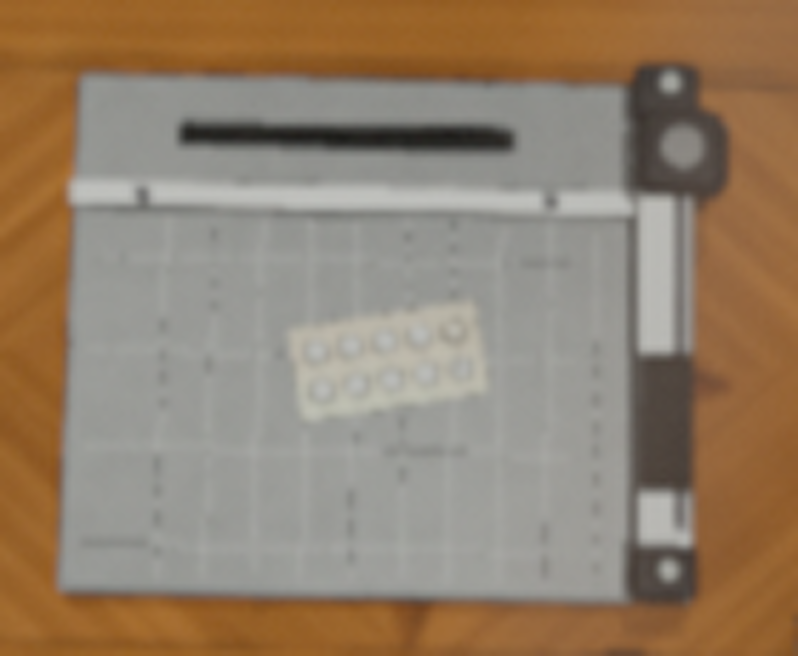

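View pics/scene1.png

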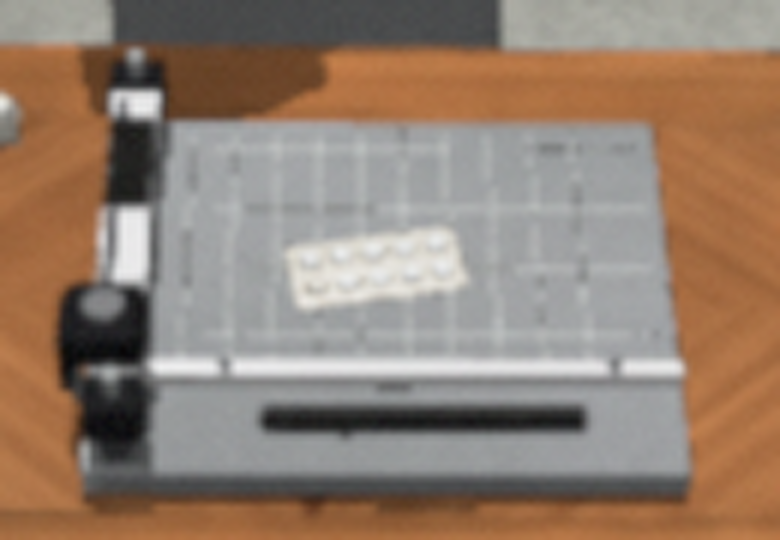

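```bash
cat > fit.py <<'E'
from h import *
from scipy.optimize import least_squares
from scipy.spatial.transform import Rotation as R
t=manip.snapshot("top"); s=manip.snapshot("scene")
o=np.array([240,190])-.5; os=np.array([255,205])-.5
T=[((80,73),(118,130,22)),((60,590),(-100,130,22)),((637,354),(-2,-105,64)),((692,354),(-2,-125,64)),((690,490),(-58,-125,64)),((637,490),(-58,-105,64))]
S=[((652,122),(-100,130,22)),((688,470),(118,130,22)),((160,124),(-58,-105,64)),((111,124),(-58,-125,64)),((153,206),(-2,-105,64)),((105,206),(-2,-125,64))]
def f(p,cam,o,k,L): 
    return (proj(cam,tw(p,[b for a,b in L]))-(o+np.array([a for a,b in L])/k)).ravel()
def show(n,p,r): print(n,np.round(p,3),np.round(np.degrees(p[2]),2),np.round(r.reshape(-1,2),1).tolist())
p0=[510,55,0.0]
for n,fu in [("top",lambda p:f(p,t,o,5.7,T)),("scene",lambda p:f(p,s,os,6,S)),("both",lambda p:np.r_[f(p,t,o,5.7,T),f(p,s,os,6,S)])]:
    r=least_squares(fu,p0); show(n,r.x,r.fun)
# strip
P=r.x
c=[(290,327),(472,302),(486,388),(303,418)]
w=unproj(t,o+np.array(c)/5.7,25); print("strip top",w.round(1),w.mean(0))
c2=[(288,246),(455,227),(466,284),(300,308)]
w2=unproj(s,os+np.array(c2)/6,25); print("strip scene",w2.round(1),w2.mean(0))
def inv(P,w): a=P[2];d=w[:,:2]-P[:2]; return d@np.array([[np.cos(a),-np.sin(a)],[np.sin(a),np.cos(a)]])
print("in trimmer",inv(P,w).round(1),inv(P,w).mean(0))
st=manip.sense(); print(R.from_rotvec(st["eef_rot"]).as_matrix().round(3))
E
python3 fit.py
```

```text
top [5.06088e+02 4.54110e+01 5.00000e-03] 0.29 [[-0.4, -0.3], [-0.9, 0.2], [0.7, -0.4], [-0.2, -0.2], [0.1, 0.4], [0.6, 0.2]]
scene [5.03352e+02 4.21160e+01 1.30000e-02] 0.72 [[-0.0, 0.1], [1.3, 0.8], [-0.8, -0.7], [0.1, -0.7], [-0.6, 0.0], [-0.1, 0.0]]
both [5.05314e+02 4.40190e+01 8.00000e-03] 0.45 [[0.1, 0.2], [-0.2, 0.8], [1.3, -0.2], [0.4, -0.0], [0.8, 0.6], [1.3, 0.4], [0.9, 0.7], [2.0, 1.6], [-0.1, -0.4], [0.8, -0.4], [0.1, 0.4], [0.6, 0.4]]
strip top [[516.5  82.8  25. ]
 [529.    7.6  25. ]
 [493.2   1.   25. ]
 [478.7  76.2  25. ]] [504.35281408  41.91070303  25.        ]
strip scene [[488.9  -2.3  25. ]
 [476.   74.4  25. ]
 [512.1  78.6  25. ]
 [527.5   3.9  25. ]] [501.12770053  38.65201141  25.        ]
in trimmer [[ 11.5  38.7]
 [ 23.4 -36.6]
 [-12.5 -42.9]
 [-26.3  32.4]] [-0.97793133 -2.1010857 ]
[[ 0.429 -0.     0.903]
 [-0.903  0.     0.429]
 [-0.    -1.     0.   ]]
```

```bash
python3 -m pendant '[[1,[2.6,4.8,0],[0,0,6.5]],[1,[2.6,4.8,0],[0,0,6.5]],[1,[2.6,4.8,0],[0,0,6.5]],[1,[2.6,4.8,0],[0,0,6.5]],[1,[2.6,4.8,0],[0,0,6.5]]]' 20
python3 -m pendant '[[1,[2.6,4.8,-0.5],[0,0,6.5]],[1,[2.6,4.8,-1],[0,0,6.5]],[1,[2.6,4.8,-1],[0,0,6.5]],[1,[2.6,4.8,-1],[0,0,6.5]],[1,[2.6,4.8,-1],[0,0,6.5]]]'
python3 -m pendant '[[1,[0,0,0],[0,0,0]],[1,[0,0,0],[0,0,0]],[1,[0,0,0],[0,0,0]],[1,[0,0,0],[0,0,0]],[1,[0,0,0],[0,0,0]]]'
python3 - <<'E'
from h import *
from scipy.spatial.transform import Rotation as R
s=manip.snapshot("wrist"); cv2.imwrite("pics/w1.png",s["color"][:,:,::-1])
st=manip.sense(); print(st["time_s"],st["ee_pos"],st["joints"],st["opening"],R.from_rotvec(st["eef_rot"]).as_matrix().round(3))
print(s["extrinsics"])
E
```

```text
time_s: 0.98
ee_pos: [356.0, -232.5, 255.9]
eef_rot: [-1.527, 0.436, -0.436]
ft_force: [0.3, -0.0, -0.1]
opening: 40.3
time_s: 1.6
ee_pos: [486.1, 7.6, 210.5]
eef_rot: [-1.571, -0.009, 0.009]
ft_force: [0.5, -1.6, 0.3]
opening: 0.7
time_s: 2.22
ee_pos: [485.3, 5.3, 210.9]
eef_rot: [-1.571, -0.005, 0.005]
ft_force: [-0.5, -0.7, 0.5]
opening: 0.3
2.275 [485.3620061    5.47268277 210.86558467] [-2.30677569e-01  2.67688087e-01  1.68077002e+00 -2.19183783e-06
  1.19288595e+00 -2.37347004e-01] 0.5017090221686064 [[ 1.     0.    -0.007]
 [ 0.007 -0.     1.   ]
 [ 0.    -1.    -0.   ]]
[[ 9.99974270e-01 -7.06484221e-03 -1.24397635e-03  4.84799087e+02]
 [ 7.11290714e-03  9.54005574e-01  2.99704473e-01  8.30050576e+01]
 [-9.30604442e-04 -2.99705610e-01  9.54031279e-01  3.40433039e+02]
 [ 0.00000000e+00  0.00000000e+00  0.00000000e+00  1.00000000e+00]]
```

View pics/w1.png

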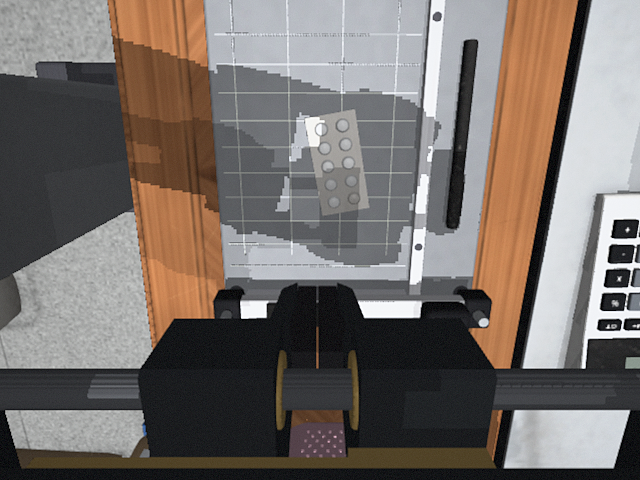

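```bash
python3 -m pendant '[[1,[0,-4,0],[0,0,0]],[1,[0,-4,0],[0,0,0]],[1,[0,-4,0],[0,0,0]],[1,[0,-4,0],[0,0,0]],[1,[0,0,0],[0,0,0]]]'
python3 -m pendant '[[1,[0,0,0],[0,0,0]],[1,[0,0,0],[0,0,0]],[1,[0,0,0],[0,0,0]],[1,[0,0,0],[0,0,0]],[1,[0,0,0],[0,0,0]]]'
python3 - <<'E'
from h import *
s=manip.snapshot("wrist"); cv2.imwrite("pics/w2.png",s["color"][:,:,::-1])
import pickle; pickle.dump(s,open("w2.pkl","wb"))
p=(505.3,44,.008)
D=[(proj(s,tw(p,np.array(L))),(0,0,255)) for L in [[(60,130,22),(60,-130,22)],[(-100,-130,22),(118,-130,22)],[(-100,130,22),(-100,-130,22)],[(-2,-105,64),(-2,-125,64),(-58,-125,64),(-58,-105,64),(-2,-105,64)]]]
crop(s,(120,0,520,300),"pics/w2o.png",2,D)
E
```

```text
time_s: 2.9
ee_pos: [485.2, -156.2, 210.5]
eef_rot: [-1.571, -0.003, 0.003]
ft_force: [-0.0, -0.1, -0.2]
opening: 0.3
time_s: 3.52
ee_pos: [485.4, -154.0, 210.7]
eef_rot: [-1.571, -0.006, 0.006]
ft_force: [-0.4, 0.4, -0.0]
opening: 0.1
```

View pics/w2o.png

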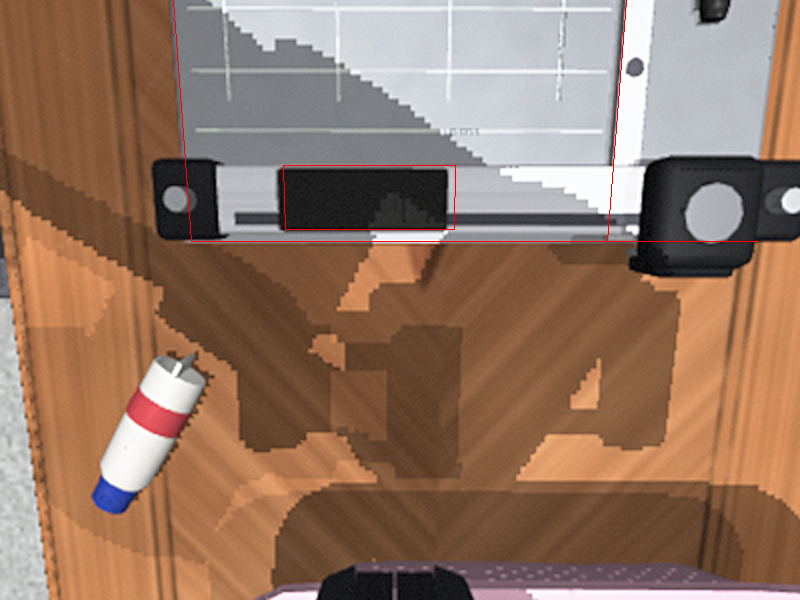

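View pics/w2.png

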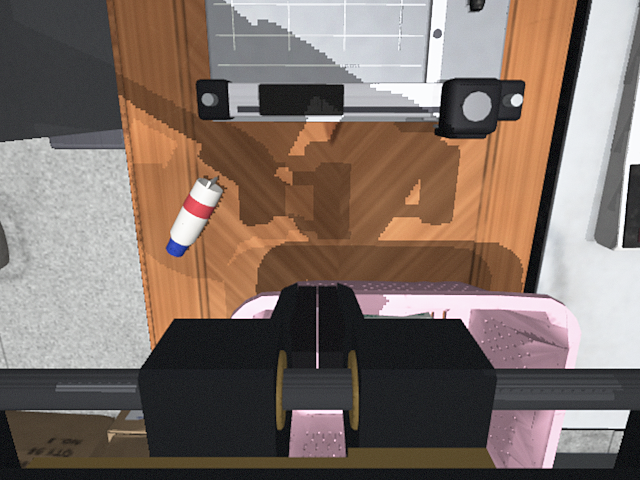

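```bash
cat > fitw.py <<'E'
from h import *
import pickle
from scipy.optimize import least_squares
s=pickle.load(open("w2.pkl","rb"))
g=cv2.cvtColor(s["color"],cv2.COLOR_RGB2GRAY).astype(int)
for r in (5,20,40,60): print(r,"near",g[r,200:218].tolist(),"fence",g[r,422:446].tolist())
print("padcols",g[95,250:268].tolist(),g[88,336:350].tolist())
print("padrows",g[76:96,270].tolist(),g[104:126,270].tolist())
E
python3 fitw.py
```

```text
5 near [88, 87, 91, 92, 85, 93, 109, 118, 122, 124, 123, 125, 125, 130, 132, 129, 128, 129] fence [226, 226, 229, 214, 195, 194, 178, 158, 115, 71, 173, 254, 255, 251, 250, 250, 250, 250, 251, 250, 250, 250, 252, 255]
20 near [95, 93, 99, 96, 91, 81, 97, 110, 118, 127, 125, 127, 126, 126, 121, 124, 125, 122] fence [195, 195, 193, 195, 197, 184, 147, 104, 75, 210, 255, 254, 251, 251, 251, 251, 250, 251, 250, 251, 251, 253, 252, 223]
40 near [95, 96, 95, 94, 94, 92, 95, 85, 101, 112, 124, 130, 124, 126, 125, 126, 125, 126] fence [201, 198, 201, 185, 175, 134, 79, 151, 254, 255, 252, 252, 252, 253, 254, 254, 253, 252, 252, 253, 255, 218, 158, 193]
60 near [94, 90, 89, 92, 91, 88, 90, 91, 82, 97, 114, 124, 127, 125, 128, 126, 129, 126] fence [201, 184, 175, 146, 98, 76, 236, 255, 253, 252, 252, 252, 251, 251, 252, 251, 251, 252, 255, 236, 185, 196, 194, 195]
padcols [185, 190, 187, 188, 185, 190, 192, 177, 119, 51, 18, 28, 24, 31, 25, 26, 32, 26] [21, 34, 30, 34, 32, 32, 19, 33, 164, 197, 189, 188, 191, 189]
padrows [127, 130, 129, 131, 131, 129, 144, 127, 61, 21, 25, 32, 22, 25, 27, 22, 29, 24, 30, 29] [30, 31, 23, 27, 21, 23, 28, 28, 31, 27, 21, 70, 116, 144, 146, 146, 149, 119, 87, 87, 88, 85]
```

```bash
cat > fitw.py <<'E'
from h import *
import pickle
from scipy.optimize import least_squares
s=pickle.load(open("w2.pkl","rb"))
pad=np.array([(258.2,83.7),(343.8,83.7),(343.8,115),(258.2,115)]);pm=[(-58,-105,64),(-2,-105,64),(-2,-125,64),(-58,-125,64)]
ft={5:433,20:430.6,40:428.6,60:427.3}   # fence top near edge (60,.,30)
ne={5:205.8,20:206.3,40:207.8,60:209}
def line(p,x,z,rows):
    q=proj(s,tw(p,[(x,-120,z),(x,130,z)])); (a,b)=q
    return np.array([a[0]+(r-a[1])/(b[1]-a[1])*(b[0]-a[0]) for r in rows])
def F(p):
    return np.r_[(proj(s,tw(p,pm))-pad).ravel(), line(p,60,30,ft)-list(ft.values()), line(p,-100,22,ne)-list(ne.values())]
r=least_squares(F,[505,44,.008]); print(r.x.round(4),r.fun.round(1))
r=least_squares(lambda p:F(p)[8:][[0,1,2,3,4,5,6,7]].tolist()+[p[1]-44],[505,44,.008]);print(r.x.round(4),r.fun.round(1))
E
python3 fitw.py
```

```text
[ 5.041145e+02  4.309950e+01 -5.000000e-04] [-0.2 -0.8  0.3  0.  -0.6  0.8  0.9 -0.  -0.2  0.9  1.2  0.8 -1.2 -0.7
 -0.8 -0.7]
[ 5.048568e+02  4.400000e+01 -1.060000e-02] [ 0.1  1.1  1.2  0.6 -0.9 -0.5 -0.9 -0.9  0. ]
```

```bash
python3 -m pendant '[[1,[-0.6,3.7,0],[0,0,0]],[1,[-0.6,3.8,-1],[0,0,0]],[1,[-0.6,3.8,-3],[0,0,0]],[1,[-0.6,3.8,-4.5],[0,0,0]],[1,[-0.6,3.8,-4.5],[0,0,0]]]'
python3 -m pendant '[[1,[0,0,-1.5],[0,0,0]],[1,[0,0,-1],[0,0,0]],[1,[0,0,0],[0,0,0]],[1,[0,0,0],[0,0,0]],[1,[0,0,0],[0,0,0]]]'
python3 - <<'E'
from h import *
s=manip.snapshot("wrist"); cv2.imwrite("pics/w3.png",s["color"][:,:,::-1])
print(manip.sense()["ee_pos"])
s=manip.snapshot("top"); crop(s,(240,190,380,305),"pics/t3.png",5.7)
s=manip.snapshot("scene"); crop(s,(255,175,385,295),"pics/s3.png",5)
E
```

```text
time_s: 4.2
ee_pos: [455.2, 36.0, 79.8]
eef_rot: [-1.571, -0.007, 0.005]
ft_force: [1.0, -0.2, -0.3]
opening: 0.6
time_s: 4.82
ee_pos: [455.8, 34.6, 56.3]
eef_rot: [-1.571, -0.007, 0.005]
ft_force: [-0.8, 0.2, 0.0]
opening: 0.1
[455.71729643  34.62991043  56.21500998]
```

View pics/w3.png

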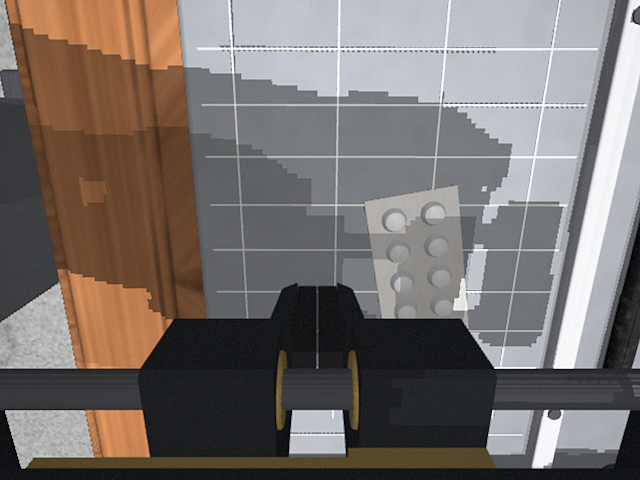

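View pics/s3.png

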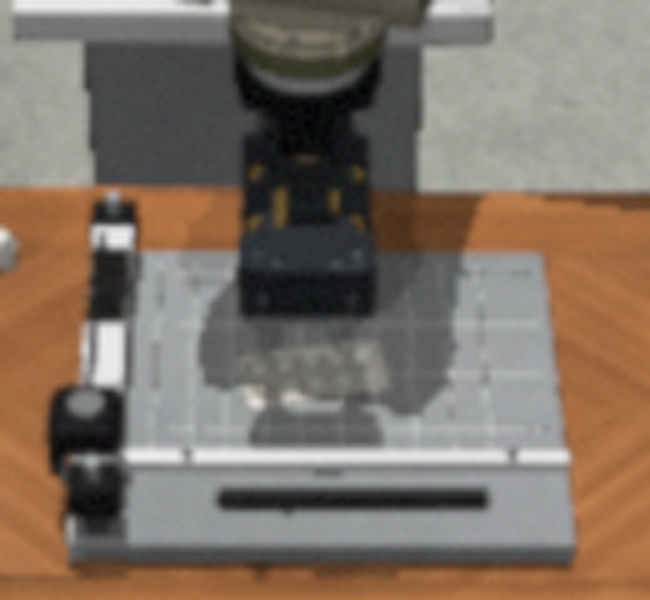

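```bash
python3 -m pendant '[[1,[0,-0.3,-0.7],[0,0,0]],[1,[0,-0.3,-0.7],[0,0,0]],[1,[0,0,0],[0,0,0]],[1,[0,0,0],[0,0,0]],[1,[0,0,0],[0,0,0]]]'
python3 -m pendant '[[1,[0.6,0,0],[0,0,0]],[1,[0.6,0,0],[0,0,0]],[1,[0.6,0,0],[0,0,0]],[1,[0.6,0,0],[0,0,0]],[1,[0.4,0,0],[0,0,0]]]'
python3 - <<'E'
from h import *
s=manip.snapshot("wrist"); cv2.imwrite("pics/w4.png",s["color"][:,:,::-1])
E
```

```text
time_s: 5.6
ee_pos: [455.5, 28.9, 41.8]
eef_rot: [-1.571, -0.006, 0.006]
ft_force: [0.8, -0.4, 0.2]
opening: 0.5
time_s: 6.22
ee_pos: [483.8, 28.9, 41.7]
eef_rot: [-1.571, -0.006, 0.006]
ft_force: [-0.1, -0.4, 0.2]
opening: 1.0
```

View pics/w4.png

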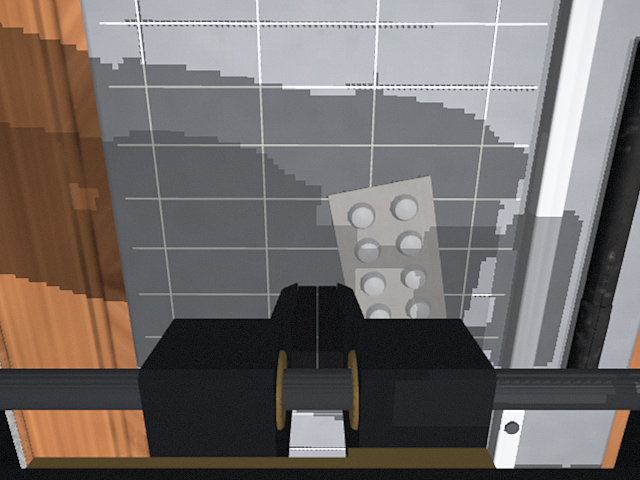

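```bash
python3 -m pendant '[[1,[0.4,0,0],[0,0,0]],[1,[0.4,0,0],[0,0,0]],[1,[0.4,0,0],[0,0,0]],[1,[0.4,0,0],[0,0,0]],[1,[0.4,0,0],[0,0,0]]]'
python3 - <<'E'
from h import *
s=manip.snapshot("wrist"); cv2.imwrite("pics/w5.png",s["color"][:,:,::-1])
E
```

```text
time_s: 6.9
ee_pos: [503.7, 28.8, 41.7]
eef_rot: [-1.571, -0.006, 0.006]
ft_force: [-0.9, 0.2, 0.4]
opening: 0.6
```

View pics/w5.png

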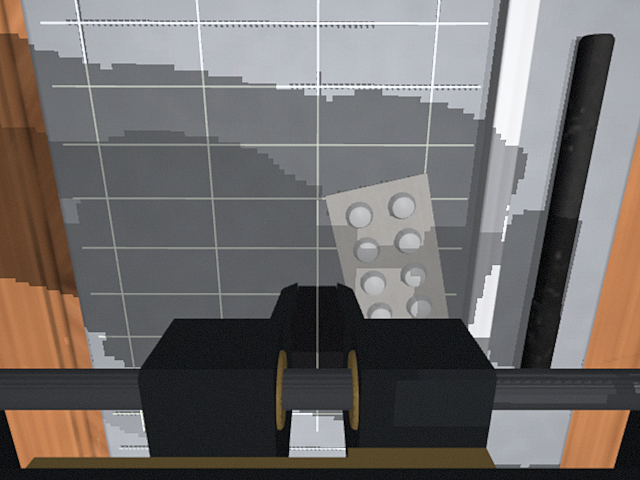

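```bash
python3 -m pendant '[[1,[0.3,0,0],[0,0,0]],[1,[0.3,0,0],[0,0,0]],[1,[0.2,0,0],[0,0,0]],[1,[0.2,0,0],[0,0,0]],[1,[0.1,0,0],[0,0,0]]]'
python3 - <<'E'
from h import *
s=manip.snapshot("wrist"); cv2.imwrite("pics/w6.png",s["color"][:,:,::-1])
E
```

```text
time_s: 7.58
ee_pos: [509.2, 30.0, 40.8]
eef_rot: [-1.569, 0.005, 0.019]
ft_force: [-27.7, 2.4, 18.5]
opening: 0.1
```

View pics/w6.png

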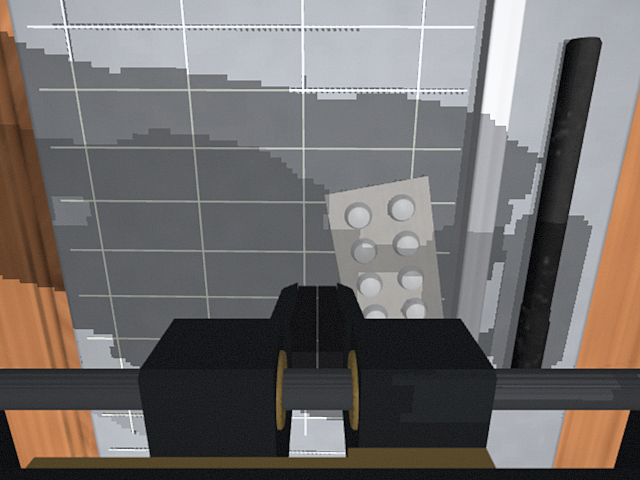

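```bash
python3 - <<'E'
from h import *
s=manip.snapshot("wrist"); 
st=manip.sense();print(st["ee_pos"],st["ft_force"],st["moment"])
print(unproj(s,[(327,195),(428,177),(355,310),(441,310)],27).round(1))
print(unproj(s,[(478,60),(463,180),(480,60),(466,180),(485,60)],22).round(1))
crop(s,(280,150,540,330),"pics/w6c.png",3)
s=manip.snapshot("scene"); crop(s,(285,215,365,285),"pics/s6.png",8)
s=manip.snapshot("top"); crop(s,(270,200,350,270),"pics/t6.png",8)
E
```

```text
[509.18623797  30.05627364  40.79026105] [-26.08226957   2.46711534  17.73016222] [0.53904464 4.01391183 0.21080799]
[[512.1  76.9  27. ]
 [548.3  84.   27. ]
 [524.1  30.1  27. ]
 [558.4  30.8  27. ]]
[[563.  123.5  22. ]
 [562.8  82.2  22. ]
 [563.7 123.6  22. ]
 [563.9  82.2  22. ]
 [565.4 123.6  22. ]]
```

View pics/w6c.png

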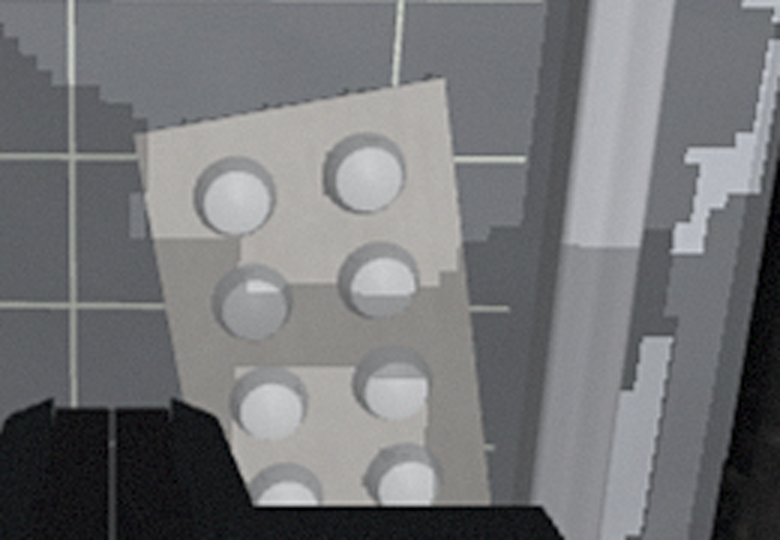

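View pics/s6.png

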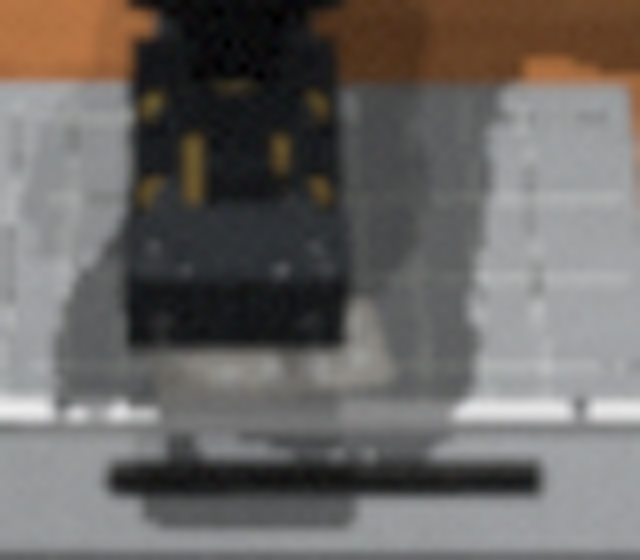

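```bash
python3 -m pendant '[[1,[-0.4,0,0],[0,0,0]],[1,[-0.6,0,0],[0,0,0]],[1,[-0.5,0,0],[0,0,0]],[1,[0,0,0],[0,0,0]],[1,[0,0,0],[0,0,0]]]'
python3 - <<'E'
from h import *
s=manip.snapshot("wrist"); crop(s,(220,130,540,350),"pics/w7c.png",2.5)
s=manip.snapshot("scene"); crop(s,(285,215,365,285),"pics/s7.png",8)
E
```

```text
time_s: 8.4
ee_pos: [499.7, 28.7, 41.8]
eef_rot: [-1.571, -0.006, 0.005]
ft_force: [0.3, 0.2, -0.3]
opening: 0.1
```

View pics/w7c.png

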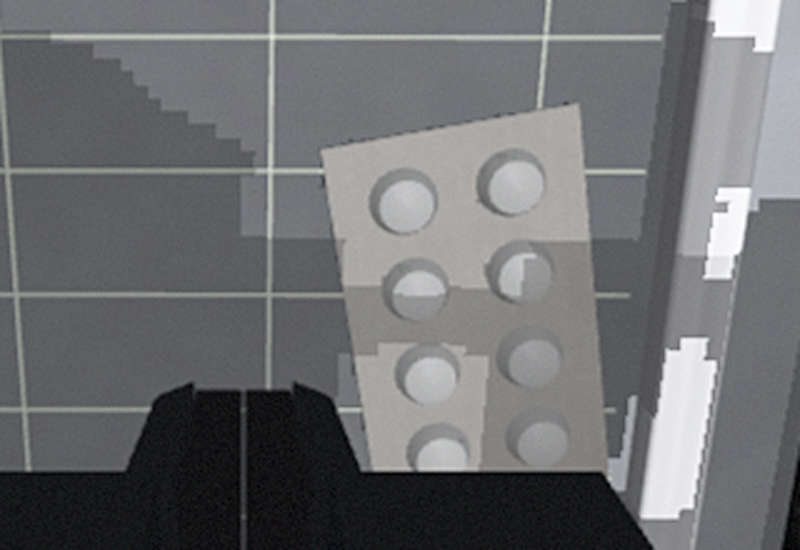

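View pics/s7.png

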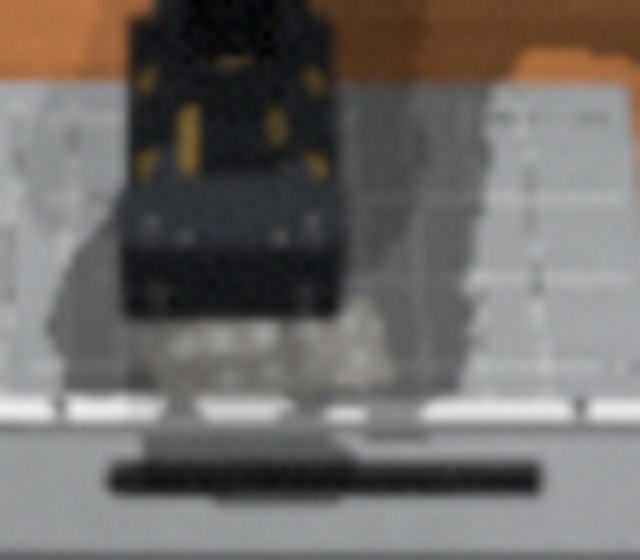

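```bash
python3 -m pendant '[[0.1,[-1,0,0.5],[0,0,0]],[0.1,[-0.5,0.3,0.8],[0,0,-10]],[0.1,[-0.5,0.4,0.7],[0,0,-10]],[0.1,[0,0.3,0],[0,0,-10]],[0.1,[0,0.3,0],[0,0,-10]]]'
python3 -m pendant '[[0.1,[0,0,0],[0,0,-10]],[0.1,[0,0,0],[0,0,-10]],[0.1,[0,0,0],[0,0,-10]],[0.1,[0,0,0],[0,0,-10]],[0.1,[0,0,0],[0,0,-10]]]'
python3 -m pendant '[[0.1,[0,0,-0.7],[0,0,0]],[0.1,[0,0,-0.7],[0,0,0]],[0.1,[0,0,-0.6],[0,0,0]],[0.1,[0,0,0],[0,0,0]],[0.1,[0,0,0],[0,0,0]]]'
python3 - <<'E'
from h import *
s=manip.snapshot("wrist"); cv2.imwrite("pics/w8.png",s["color"][:,:,::-1])
st=manip.sense();print(st["ee_pos"],st["joints"])
E
```

```text
time_s: 9.12
ee_pos: [478.9, 42.0, 62.1]
eef_rot: [-1.501, 0.545, -0.545]
ft_force: [0.3, -0.7, -0.2]
opening: 40.0
time_s: 9.75
ee_pos: [478.9, 41.9, 62.0]
eef_rot: [-1.21, 1.208, -1.208]
ft_force: [0.6, 0.5, 0.5]
opening: 39.3
time_s: 10.38
ee_pos: [479.5, 41.8, 41.8]
eef_rot: [-1.213, 1.203, -1.203]
ft_force: [-0.1, -0.3, -0.5]
opening: 39.5
[479.4991033   41.84317652  41.84333955] [-1.57009988e-01  5.14486807e-01  1.84968712e+00  3.50540526e-05
  7.77186134e-01  1.40592874e+00]
```

View pics/w8.png

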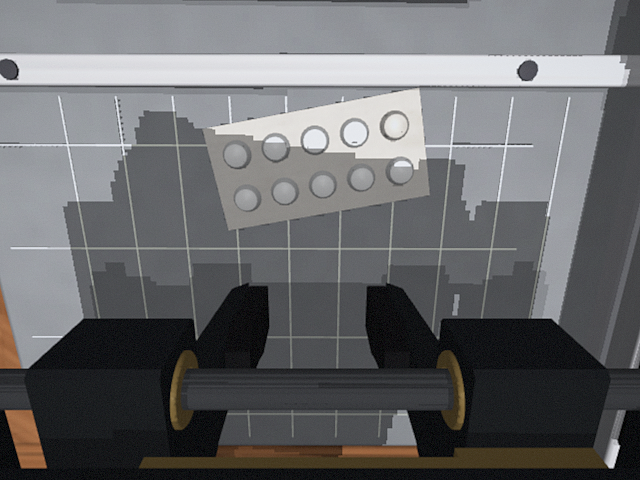

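```bash
python3 -m pendant '[[0.1,[0.6,0,0],[0,0,0]],[0.1,[0.6,0,0],[0,0,0]],[0.1,[0.6,0,0],[0,0,0]],[0.1,[0.5,0,0],[0,0,0]],[0.1,[0.5,0,0],[0,0,0]]]'
python3 - <<'E'
from h import *
s=manip.snapshot("wrist"); cv2.imwrite("pics/w9.png",s["color"][:,:,::-1])
E
```

```text
time_s: 11.05
ee_pos: [507.7, 41.8, 41.7]
eef_rot: [-1.213, 1.204, -1.204]
ft_force: [0.7, -0.1, 0.2]
opening: 39.3
```

View pics/w9.png

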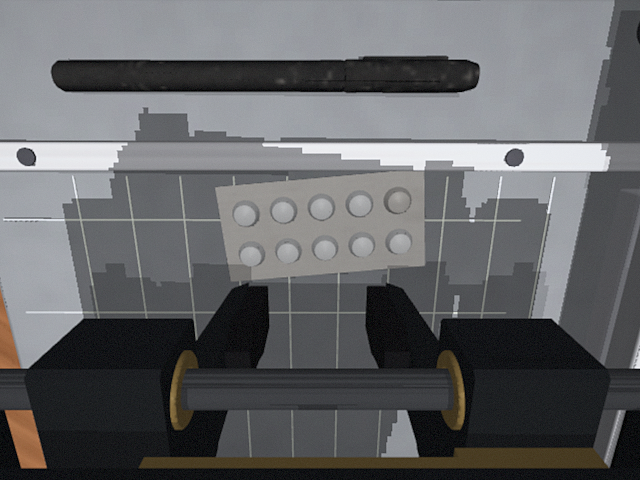

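```bash
python3 -m pendant '[[0.1,[0.2,0,0],[0,0,0]],[0.1,[0.2,0,0],[0,0,0]],[0.1,[0.2,0,0],[0,0,0]],[0.1,[0.1,0,0],[0,0,0]],[0.1,[0,0,0],[0,0,0]]]'
python3 - <<'E'
from h import *
s=manip.snapshot("wrist"); cv2.imwrite("pics/w10.png",s["color"][:,:,::-1])
E
```

```text
time_s: 11.72
ee_pos: [514.2, 41.9, 41.7]
eef_rot: [-1.213, 1.204, -1.203]
ft_force: [-0.8, -0.4, 0.6]
opening: 39.9
```

View pics/w10.png

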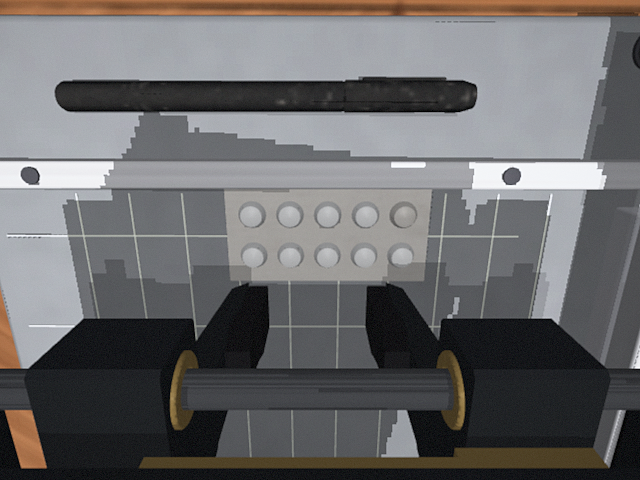

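```bash
python3 -m pendant '[[0.1,[0.1,0,0],[0,0,0]],[0.1,[0.1,0,0],[0,0,0]],[0.1,[0,0,0],[0,0,0]],[0.1,[0,0,0],[0,0,0]],[0.1,[0,0,0],[0,0,0]]]'
python3 - <<'E'
from h import *
s=manip.snapshot("wrist"); crop(s,(200,140,460,300),"pics/w11.png",3)
E
```

```text
time_s: 12.4
ee_pos: [514.8, 41.9, 41.4]
eef_rot: [-1.216, 1.207, -1.201]
ft_force: [-9.4, -1.3, 5.3]
opening: 39.7
```

View pics/w11.png

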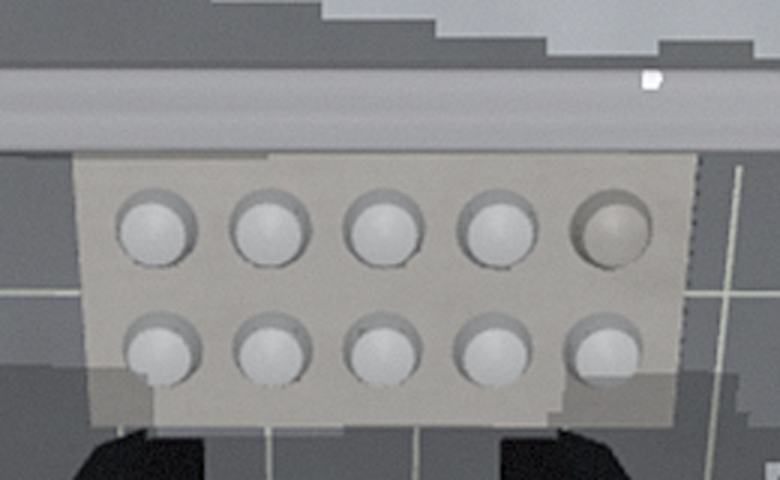

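```bash
python3 - <<'E'
from h import *
s=manip.snapshot("wrist")
o=np.array([200,140])-.5
print(unproj(s,o+np.array([(72,155),(697,155),(675,427),(91,427)])/3,27).round(1))
E
python3 -m pendant '[[0.1,[-1,0,0],[0,0,0]],[0.1,[-1,0,2],[0,0,0]],[1,[0,1,2],[0,0,10]],[1,[1,1,0],[0,0,10]],[1,[1,1,0],[0,0,10]]]'
python3 -m pendant '[[1,[1,1,0],[0,0,10]],[1,[1,1,0],[0,0,10]],[1,[0.5,1,0],[0,0,10]],[1,[0.3,1,0],[0,0,10]],[1,[0,0,0],[0,0,10]]]'
python3 -m pendant '[[1,[0,0,0],[0,0,10]],[1,[0,0,0],[-5,0,0]],[1,[0,0,0],[0,0,0]],[1,[0,0,0],[0,0,0]],[1,[0,0,0],[0,0,0]]]'
python3 - <<'E'
from h import *
from scipy.spatial.transform import Rotation as R
s=manip.snapshot("wrist"); cv2.imwrite("pics/w12.png",s["color"][:,:,::-1])
st=manip.sense();print(st["ee_pos"],st["joints"],st["opening"]);print(R.from_rotvec(st["eef_rot"]).as_matrix().round(3))
E
```

```text
[[ 5.623e+02  7.660e+01  2.700e+01]
 [ 5.630e+02  3.000e-01  2.700e+01]
 [ 5.267e+02 -3.000e-01  2.700e+01]
 [ 5.260e+02  7.640e+01  2.700e+01]]
time_s: 13.12
ee_pos: [516.8, 72.1, 82.2]
eef_rot: [-1.416, 0.804, -0.807]
ft_force: [0.4, 0.5, -0.2]
opening: 11.9
time_s: 13.75
ee_pos: [544.5, 112.4, 81.7]
eef_rot: [-1.567, 0.125, -0.127]
ft_force: [-0.1, -0.8, -0.2]
opening: 0.2
time_s: 14.38
ee_pos: [544.5, 111.5, 81.7]
eef_rot: [-1.657, -0.005, 0.006]
ft_force: [-0.5, -0.8, -0.5]
opening: 0.8
[544.44893223 111.56971043  81.74158099] [ 0.02787772  0.58236139  1.58670304 -0.10441615  0.97741256  0.07963012] 0.5107451049561124
[[ 1.     0.    -0.007]
 [ 0.007 -0.086  0.996]
 [-0.001 -0.996 -0.086]]
```

View pics/w12.png

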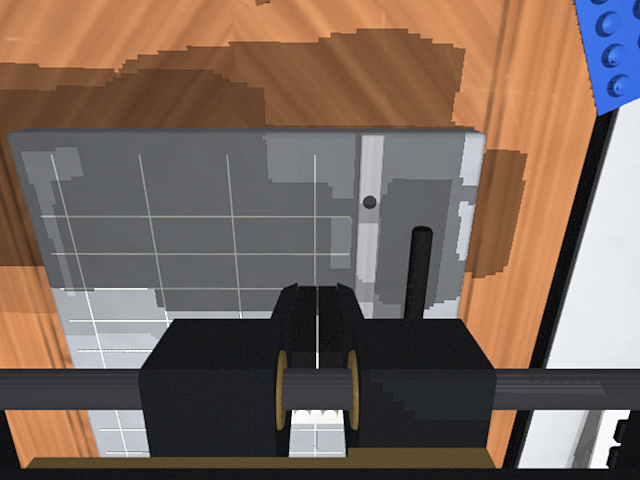

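```bash
python3 -m pendant '[[1,[0,0,-1.5],[0,0,0]],[1,[0,0,-1.5],[0,0,0]],[1,[0,0,-0.7],[0,0,0]],[1,[0,0,-0.3],[0,0,0]],[1,[0,0,0],[0,0,0]]]'
python3 -m pendant '[[1,[0,-0.8,0],[0,0,0]],[1,[0,-0.8,0],[0,0,0]],[1,[0,-0.8,0],[0,0,0]],[1,[0,-0.8,0],[0,0,0]],[1,[0,-0.8,0],[0,0,0]]]'
python3 - <<'E'
from h import *
s=manip.snapshot("scene"); crop(s,(255,175,385,295),"pics/s13.png",5)
s=manip.snapshot("top"); crop(s,(240,190,380,305),"pics/t13.png",5)
E
```

```text
time_s: 15.05
ee_pos: [544.5, 111.9, 41.7]
eef_rot: [-1.658, -0.006, 0.006]
ft_force: [-0.0, 0.9, -0.3]
opening: 0.4
time_s: 15.68
ee_pos: [544.4, 71.2, 41.8]
eef_rot: [-1.658, -0.006, 0.006]
ft_force: [-0.6, -0.2, -1.0]
opening: 0.7
```

View pics/s13.png

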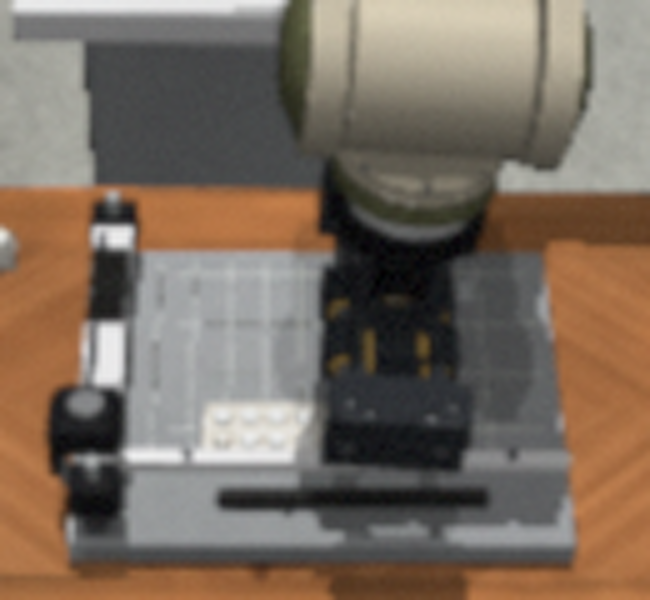

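View pics/t13.png

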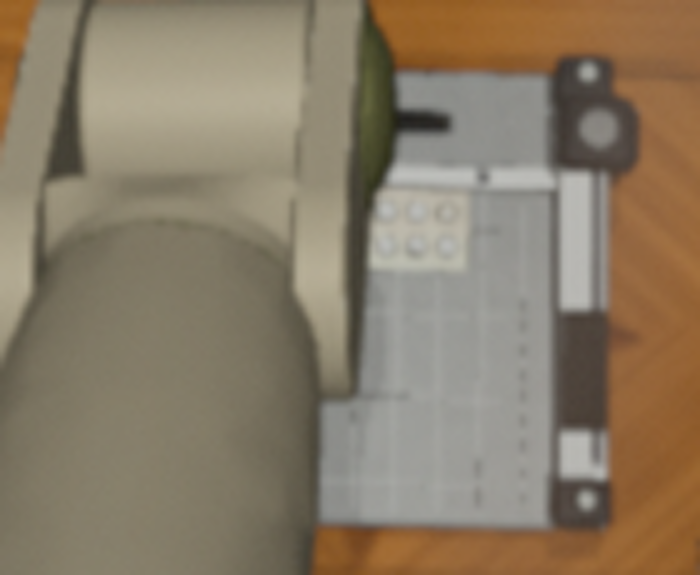

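```bash
python3 -m pendant '[[1,[0.01,-0.8,0],[0,0,0]],[1,[0.01,-0.8,0],[0,0,0]],[1,[0.01,-0.8,0],[0,0,0]],[1,[0.01,-0.8,0],[0,0,0]],[1,[0.01,-0.8,0],[0,0,0]]]'
python3 -m pendant '[[1,[0.01,-0.7,0],[0,0,0]],[1,[0.01,-0.6,0],[0,0,0]],[1,[0,-0.5,0],[0,0,0]],[1,[0,-0.4,0],[0,0,0]],[1,[0,0,0],[0,0,0]]]'
python3 - <<'E'
from h import *
s=manip.snapshot("scene"); crop(s,(255,175,385,295),"pics/s14.png",5)
s=manip.snapshot("top"); crop(s,(300,200,380,280),"pics/t14.png",7)
E
```

```text
time_s: 16.4
ee_pos: [544.9, 31.3, 41.7]
eef_rot: [-1.658, -0.005, 0.006]
ft_force: [0.2, 0.9, 0.3]
opening: 0.4
time_s: 17.02
ee_pos: [545.1, 9.7, 41.7]
eef_rot: [-1.658, -0.005, 0.006]
ft_force: [0.3, 0.4, 0.6]
opening: 0.7
```

View pics/s14.png

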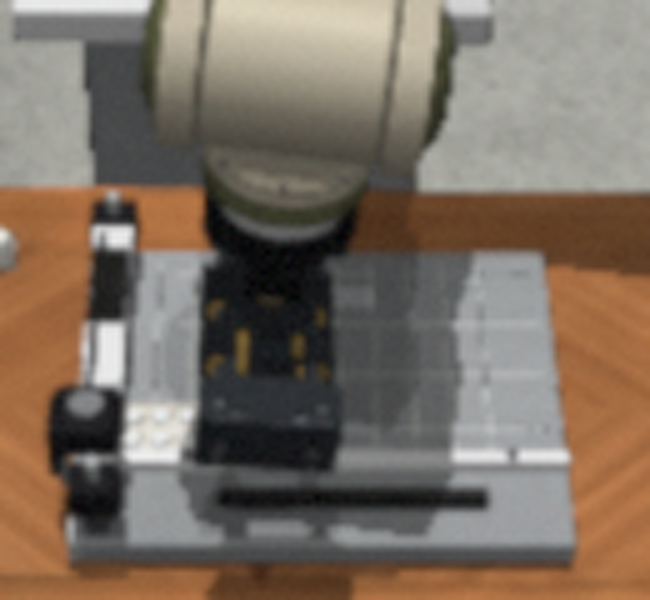

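View pics/t14.png

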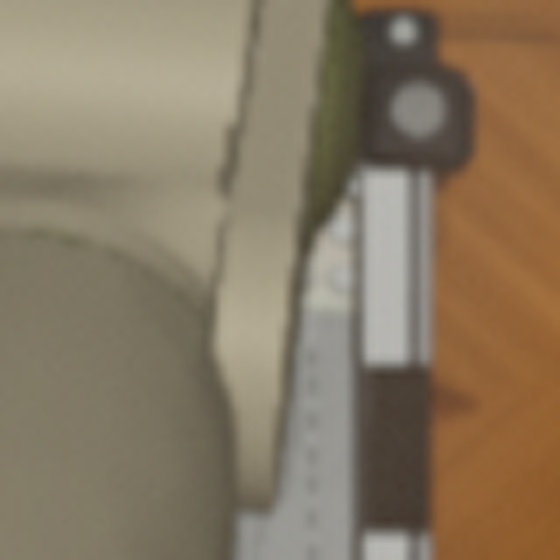

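```bash
python3 -m pendant '[[1,[0.01,-0.8,0],[0,0,0]],[1,[0.01,-0.8,0],[0,0,0]],[1,[0.01,-0.7,0],[0,0,0]],[1,[0.01,-0.6,0],[0,0,0]],[1,[0,-0.3,0],[0,0,0]]]'
python3 - <<'E'
from h import *
s=manip.snapshot("scene"); crop(s,(255,215,335,295),"pics/s15.png",7)
s=manip.snapshot("top"); crop(s,(300,200,380,280),"pics/t15.png",7)
E
```

```text
time_s: 17.75
ee_pos: [545.5, -22.6, 41.7]
eef_rot: [-1.658, -0.005, 0.006]
ft_force: [-0.5, 0.4, -0.1]
opening: 0.5
```

View pics/s15.png

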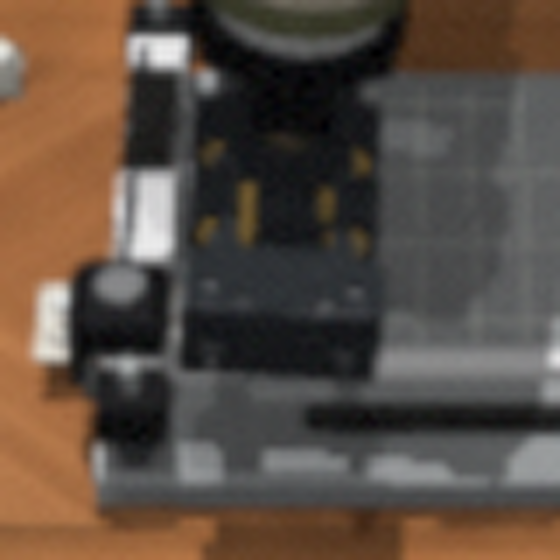

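View pics/t15.png

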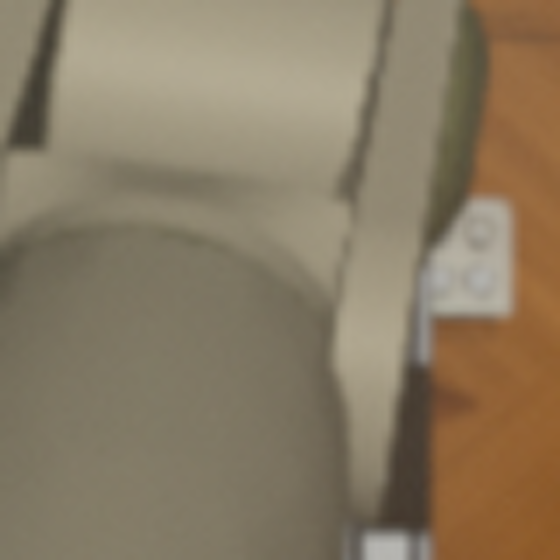

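```bash
python3 -m pendant '[[1,[0,0.8,0],[0,0,0]],[1,[0,0.4,2],[0,0,0]],[1,[0,0,4],[0,0,0]],[1,[-1,-2,5],[0,0,0]],[1,[-1,-5,3],[0,0,0]]]'
python3 -m pendant '[[1,[-1,-5,0],[0,0,0]],[1,[-1,-4,0],[0,0,0]],[1,[0,0,0],[0,0,0]],[1,[0,0,0],[0,0,0]],[1,[0,0,0],[0,0,0]]]'
python3 - <<'E'
from h import *
import pickle
s=manip.snapshot("wrist"); cv2.imwrite("pics/w16.png",s["color"][:,:,::-1]); pickle.dump(s,open("w16.pkl","wb"))
t=manip.snapshot("top"); crop(t,(300,200,400,300),"pics/t16.png",6);pickle.dump(t,open("t16.pkl","wb"))
E
```

```text
time_s: 18.48
ee_pos: [525.8, -79.2, 184.1]
eef_rot: [-1.659, -0.011, 0.007]
ft_force: [1.3, -0.6, -0.2]
opening: 0.8
time_s: 19.1
ee_pos: [505.8, -168.9, 181.7]
eef_rot: [-1.658, -0.007, 0.008]
ft_force: [-0.4, -0.4, -0.2]
opening: 0.7
```

View pics/w16.png

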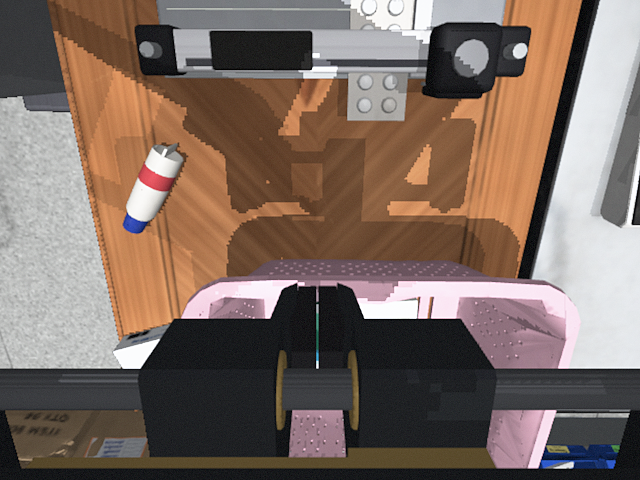

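View pics/t16.png

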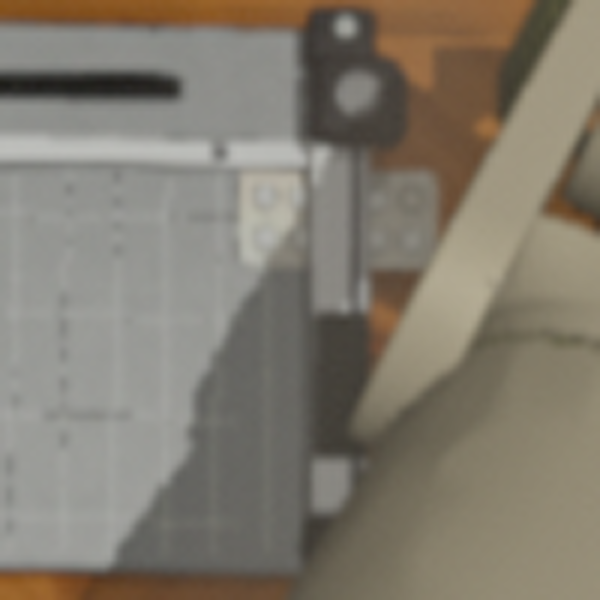

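```bash
cat > an.py <<'E'
from h import *
import pickle,sys
s=pickle.load(open(sys.argv[1],"rb"))
P=(504.4,43.5,.008)
D=[(proj(s,tw(P,[(-100,-130,22),(118,-130,22)])),(0,0,255)),(proj(s,tw(P,[(60,100,22),(60,-130,22)])),(0,0,255)),(proj(s,tw(P,[(21,-162,25),(60,-162,25)])),(0,255,0))]
D+=[(proj(s,tw(P,[(-2,-105,64),(-2,-125,64),(-58,-125,64),(-58,-105,64),(-2,-105,64)])),(0,0,255))]
crop(s,(160,0,460,140),sys.argv[2],2.6,D)
crop(s,(320,40,430,130),sys.argv[2].replace(".","c."),6)
E
python3 an.py w16.pkl pics/w16o.png
```

```text
(no output)
```

View pics/w16o.png

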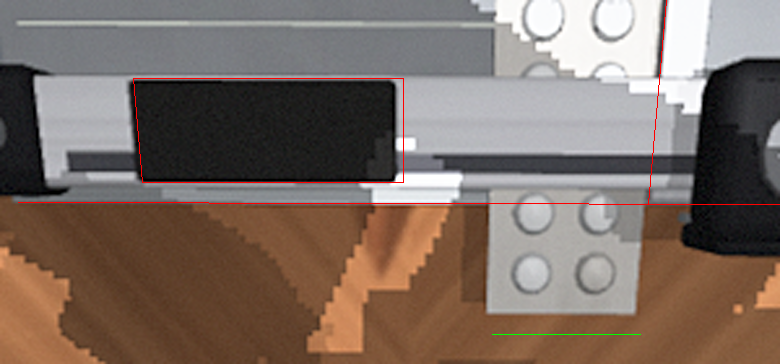

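View pics/w16oc.png

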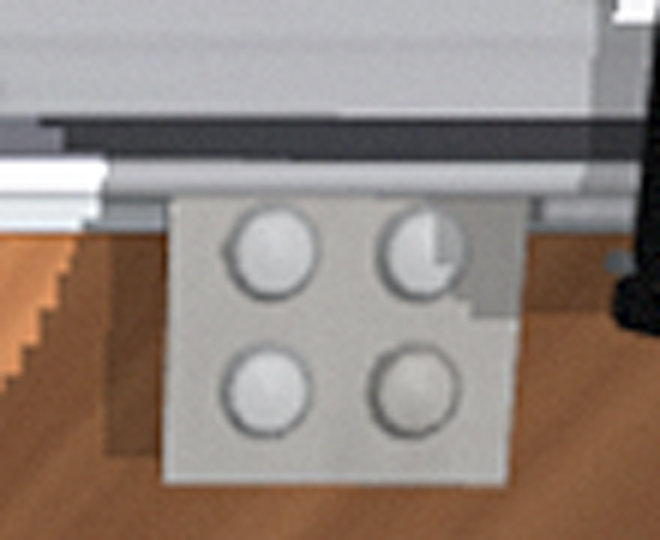

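```bash
python3 - <<'E'
from h import *
import pickle
s=pickle.load(open("w16.pkl","rb")); o=np.array([320,40])-.5
print(s["extrinsics"][:3,3])
for z in (22,24,27): print(z,unproj(s,o+np.array([(163,484),(508,484),(172,198),(527,198),(272,252),(424,252),(267,391),(414,391)])/6,z).round(1).tolist())
print("edge",unproj(s,o+np.array([(130,232),(570,232)])/6,22).round(1))
t=pickle.load(open("t16.pkl","rb")); o=np.array([300,200])-.5
print("top strip R end",unproj(t,o+np.array([(437,172),(437,268)])/6,24).round(1),"left end",unproj(t,o+np.array([(240,172),(240,262)])/6,24).round(1))
E
```

```text
[505.10723144 -80.29717393 304.006659  ]
22 [[525.3, -113.5, 22.0], [564.7, -113.1, 22.0], [525.1, -83.2, 22.0], [564.0, -82.8, 22.0], [536.4, -88.6, 22.0], [553.1, -88.4, 22.0], [536.6, -103.2, 22.0], [553.2, -103.1, 22.0]]
24 [[525.1, -113.3, 24.0], [564.3, -112.9, 24.0], [525.0, -83.1, 24.0], [563.5, -82.8, 24.0], [536.1, -88.5, 24.0], [552.8, -88.4, 24.0], [536.4, -103.1, 24.0], [552.8, -102.9, 24.0]]
27 [[524.9, -112.9, 27.0], [563.7, -112.5, 27.0], [524.8, -83.1, 27.0], [562.9, -82.7, 27.0], [535.8, -88.4, 27.0], [552.3, -88.3, 27.0], [536.1, -102.8, 27.0], [552.3, -102.7, 27.0]]
edge [[520.6 -86.7  22. ]
 [569.  -86.2  22. ]]
top strip R end [[ 567.1 -111.4   24. ]
 [ 528.4 -111.6   24. ]] left end [[564.9 -32.7  24. ]
 [528.6 -33.3  24. ]]
```

```bash
python3 -m pendant '[[1,[1,5,0],[0,0,0]],[1,[1,5,0],[0,0,0]],[1,[1,4,-1],[0,0,0]],[1,[1,1.8,-5],[0,0,0]],[1,[0,0,-4],[0,0,0]]]'
python3 -m pendant '[[1,[0,0,-2],[0,0,0]],[1,[0,0,-1.5],[0,0,0]],[1,[0,0,-0.5],[0,0,0]],[1,[0,0,0],[0,0,0]],[1,[0,0,0],[0,0,0]]]'
```

```text
time_s: 19.82
ee_pos: [545.6, -10.1, 80.2]
eef_rot: [-1.658, -0.008, 0.008]
ft_force: [0.0, -0.7, -0.6]
opening: 0.4
time_s: 20.45
ee_pos: [545.9, -12.2, 42.5]
eef_rot: [-1.658, -0.007, 0.005]
ft_force: [0.5, -0.8, 0.1]
opening: 0.6
```

```bash
python3 -m pendant '[[1,[0,-0.5,-0.08],[0,0,0]],[1,[0,-0.5,0],[0,0,0]],[1,[0,-0.3,0],[0,0,0]],[1,[0,-0.2,0],[0,0,0]],[1,[0,-0.06,0],[0,0,0]]]'
python3 -m pendant '[[1,[0,0,0],[0,0,0]],[1,[0,0.4,0],[0,0,0]],[1,[0,0.8,1],[0,0,0]],[1,[0,0,4],[0,0,0]],[1,[-1,-2,6],[0,0,0]]]'
python3 -m pendant '[[1,[-1,-5,3],[0,0,0]],[1,[-1,-5,0],[0,0,0]],[1,[-1,-4,0],[0,0,0]],[1,[0,0,0],[0,0,0]],[1,[0,0,0],[0,0,0]]]'
python3 - <<'E'
from h import *
import pickle
s=manip.snapshot("wrist"); pickle.dump(s,open("w17.pkl","wb"))
E
python3 an.py w17.pkl pics/w17o.png
```

```text
time_s: 21.08
ee_pos: [545.5, -27.9, 40.9]
eef_rot: [-1.658, -0.006, 0.006]
ft_force: [-0.3, -0.0, -0.4]
opening: 0.6
time_s: 21.7
ee_pos: [535.3, -34.1, 150.4]
eef_rot: [-1.657, -0.006, 0.009]
ft_force: [0.6, -0.5, -0.6]
opening: 0.5
time_s: 22.32
ee_pos: [505.9, -174.4, 179.8]
eef_rot: [-1.658, -0.006, 0.006]
ft_force: [-0.3, 0.3, 0.0]
opening: 0.8
```

View pics/w17o.png

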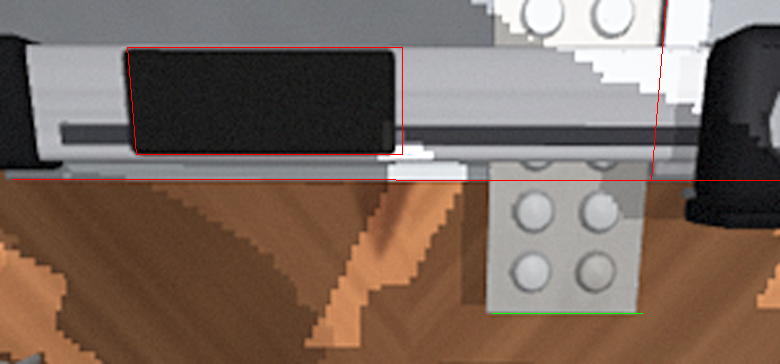

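View pics/w17oc.png

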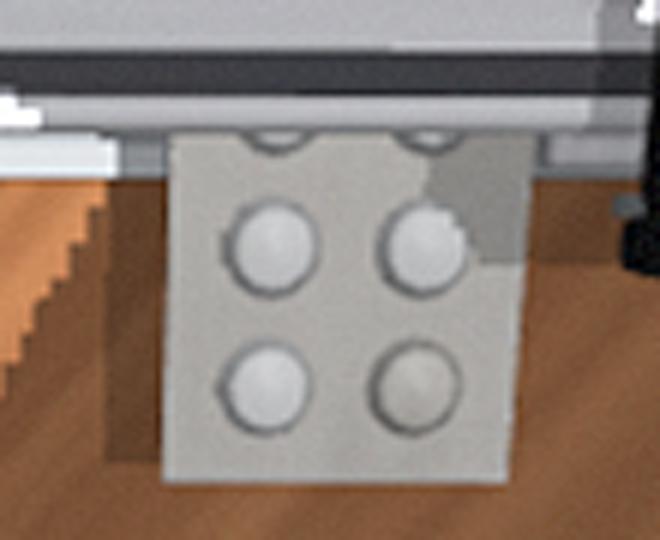

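```bash
python3 - <<'E'
from h import *
import pickle
s=pickle.load(open("w17.pkl","rb"))
crop(s,(330,0,450,30),"pics/w17top.png",6.5)
crop(s,(330,55,450,130),"pics/w17bot.png",6.5)
E
```

```text
(no output)
```

View pics/w17top.png

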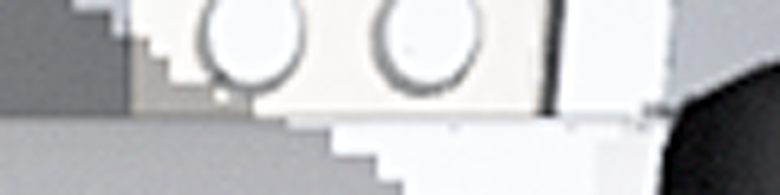

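View pics/w17bot.png

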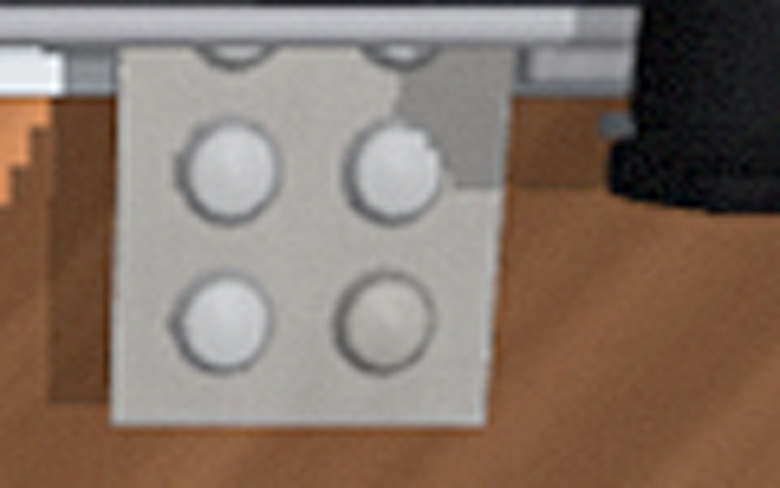

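```bash
python3 - <<'E'
from h import *
import pickle
s=pickle.load(open("w17.pkl","rb"))
for z in (23,26):
  L=unproj(s,[(350.3,3),(349.7,16),(348.3,64.2),(347.1,120.4)],z);Rr=unproj(s,[(413.5,1.5),(413.1,16.2),(409.1,64.2),(404.5,120.4)],z)
  for A in (L,Rr): print(z,A[:,:2].round(1).tolist(),np.polyfit(A[:,1],A[:,0],1)[0].round(4))
print("fence top near",unproj(s,[(416.5,2),(415.2,16)],30).round(1), "edge",unproj(s,[(340,69.2)],22).round(1))
print("mid23",unproj(s,[(365,81),(365,104.3)],26).round(1))
E
```

```text
23 [[525.0, -49.1], [524.9, -56.1], [525.1, -83.6], [525.6, -118.8]] -0.01
23 [[563.6, -48.0], [564.1, -55.9], [564.3, -83.3], [564.6, -118.5]] -0.0119
26 [[524.8, -49.5], [524.7, -56.5], [524.9, -83.7], [525.4, -118.5]] -0.01
26 [[563.0, -48.4], [563.5, -56.2], [563.7, -83.3], [564.0, -118.1]] -0.0119
fence top near [[563.9 -49.2  30. ]
 [563.9 -56.5  30. ]] edge [[519.9 -86.7  22. ]]
mid23 [[ 536.1  -93.6   26. ]
 [ 536.9 -108.    26. ]]
```

```bash
python3 -m pendant '[[1,[-1.6,5,0],[5,0,0]],[1,[-1.5,5.3,0],[0,0,0]],[1,[0,0,-3],[0,0,0]],[1,[0,0,-3],[0,0,0]],[1,[0,0,-2],[0,0,0]]]'
python3 -m pendant '[[1,[0,0,-0.8],[0,0,0]],[1,[0,0,-0.4],[0,0,0]],[1,[0,0,0],[0,0,0]],[1,[0,0,0],[0,0,0]],[1,[0,0,0],[0,0,0]]]'
python3 - <<'E'
from h import *
s=manip.snapshot("scene"); crop(s,(245,165,345,285),"pics/s18.png",5)
s=manip.snapshot("wrist"); cv2.imwrite("pics/w18.png",s["color"][:,:,::-1])
st=manip.sense(); print(st["ee_pos"],st["eef_rot"],st["ft_force"])
E
```

```text
time_s: 23.0
ee_pos: [474.6, -70.7, 98.5]
eef_rot: [-1.57, -0.007, 0.008]
ft_force: [-0.0, -0.3, 0.4]
opening: 0.5
time_s: 23.62
ee_pos: [474.9, -72.4, 87.9]
eef_rot: [-1.571, -0.006, 0.005]
ft_force: [0.2, 1.2, -0.2]
opening: 0.5
[474.83250622 -72.35603458  87.70776852] [-1.57095885 -0.00601867  0.00544485] [-0.42679234 -0.38945516 -0.81475324]
```

View pics/s18.png

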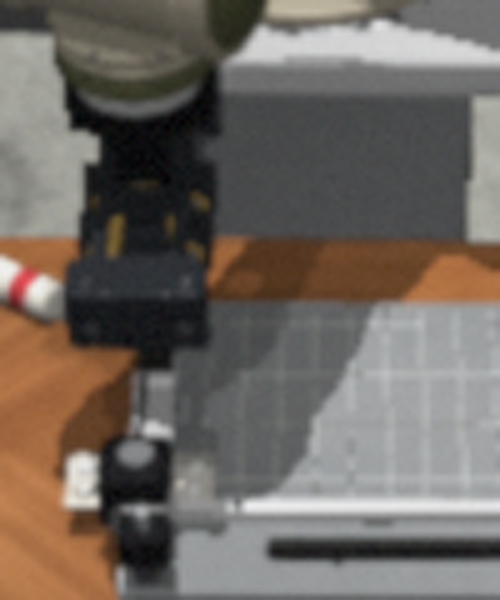

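View pics/w18.png

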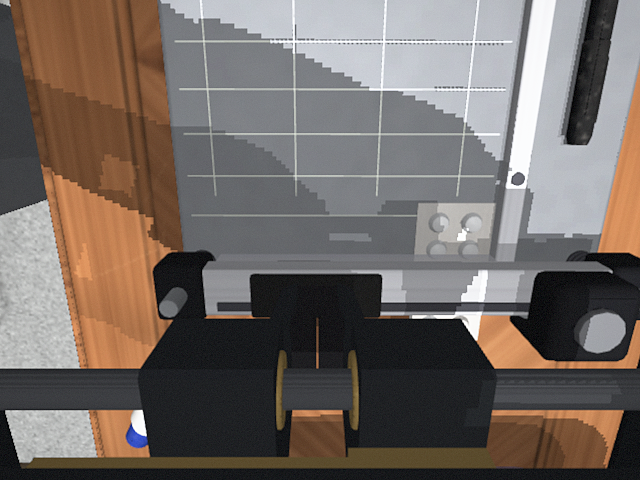

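```bash
python3 -m pendant '[[1,[0,0,-0.4],[0,0,0]],[1,[0,0,-0.3],[0,0,0]],[1,[0,0,-0.3],[0,0,0]],[1,[0,0,-0.3],[0,0,0]],[1,[0,0,0],[0,0,0]]]'
```

```text
time_s: 24.35
ee_pos: [474.7, -72.3, 74.4]
eef_rot: [-1.571, -0.006, 0.006]
ft_force: [-1.3, 0.8, 3.2]
opening: 0.5
```

```bash
python3 -m pendant '[[1,[0,0,-0.15],[0,0,0]],[1,[0,0,-0.15],[0,0,0]],[1,[0,0,-0.1],[0,0,0]],[1,[0,0,0],[0,0,0]],[1,[0,0,0],[0,0,0]]]'; python3 - <<'E'
from h import *
st=manip.sense(); print(st["ee_pos"],st["eef_rot"],st["ft_force"])
E
```

```text
time_s: 24.98
ee_pos: [474.7, -72.3, 71.0]
eef_rot: [-1.571, -0.006, 0.006]
ft_force: [-4.2, 1.2, 9.7]
opening: 0.5
[474.72518531 -72.26663497  70.98430151] [-1.57090918 -0.00595928  0.00599745] [-4.23776915  1.18997631  9.74994658]
```

```bash
python3 -m pendant '[[1,[0,0,-0.04],[0,0,0]],[1,[0,0,0],[0,0,0]],[1,[0,0,0],[0,0,0]],[1,[0,0,0],[0,0,0]],[1,[0,0,0],[0,0,0]]]'; python3 - <<'E'
from h import *
st=manip.sense(); print(st["ee_pos"],st["ft_force"])
s=manip.snapshot("wrist"); crop(s,(240,180,560,420),"pics/w19.png",2.4)
s=manip.snapshot("scene"); crop(s,(245,165,345,285),"pics/s19.png",5)
s=manip.snapshot("top"); crop(s,(240,180,400,300),"pics/t19.png",5)
E
```

```text
time_s: 25.6
ee_pos: [474.7, -72.3, 70.6]
eef_rot: [-1.571, -0.006, 0.006]
ft_force: [-4.2, 0.2, 11.1]
opening: 0.1
[474.71742734 -72.29804414  70.6343401 ] [-4.21074014  0.23959899 11.06950606]
```

View pics/w19.png

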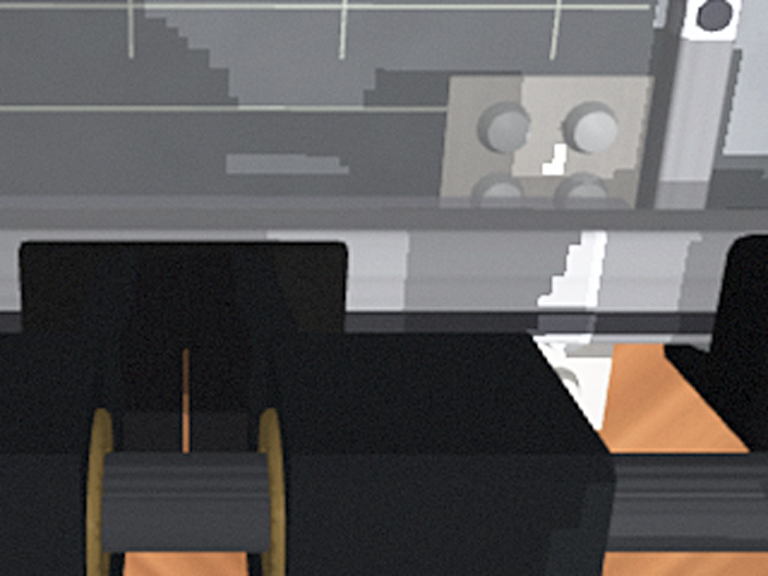

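View pics/s19.png

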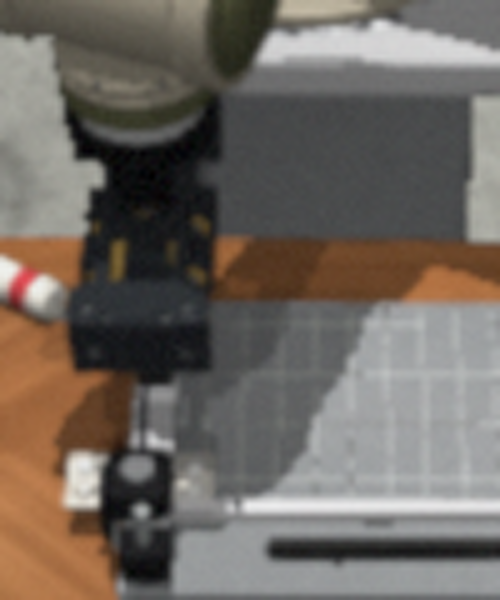

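```bash
python3 - <<'E'
from h import *
s=manip.snapshot("wrist"); o=np.array([240,180])-.5
print(unproj(s,o+np.array([(450,77),(652,77),(441,195),(637,195)])/2.4,24).round(1))
print(unproj(s,o+np.array([(655,77),(638,195)])/2.4,22).round(1))
print(manip.sense()["ft_force"])
print(manip.sign_off())
E
```

```text
[[524.5 -39.8  24. ]
 [562.8 -39.5  24. ]
 [524.9 -63.8  24. ]
 [563.5 -63.5  24. ]]
[[564.4 -40.   22. ]
 [564.8 -64.3  22. ]]
[-4.24308223  0.77359141  9.54780899]
the job is handed in; nothing more can be done
None
```

I pushed the strip flush against the fence, slid it along until two rows stuck out past the cutting edge, and pressed the clamp rail down. I handed in about 26 s into the run with the rail still held down.

**What didn't go to plan**
- The first push, with the sloped outer face of a finger, jammed at about 28 N. I backed off, turned the gripper and pushed with both fingertips slightly open, which squared the strip to the fence.
- The sideways push stopped about 5 mm short. I measured the gap from above and pushed again.

**Last checks before handing in**
- **Position along the edge:** The midline between rows 2 and 3 was at y ≈ -86.4 mm and the cutting edge at about -86.7 mm, in the same wrist image. After clamping, the left end was at y ≈ -39.6 mm, so the strip had not shifted noticeably.
- **Fence:** The strip's angle was about 0.010 rad. My estimates of the fence's angle ran from about -0.01 to 0.013 rad. The strip's far side read within about 1–1.5 mm of the fence after clamping, inside the camera's 2 mm accuracy.
- **Clamp:** The pad top was at about 53.6 mm with 9.5–11 N downward, inside the 8–12 N range. There was also about 4 N of sideways force along x on the tool, which I did not remove.
- **Bystanders:** The arm came near none of the pen, bottle, tube and cartons. I did not check their positions again at the end.

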